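# Check two milled bars in a leaning go/no-go gap gauge and sort them

## Task

First press the nozzle cap of the small fixed air can fully down and let it up again, to puff the empty gauge clear. Then check the two loose aluminium bars, sorting the first before gauging the second: without forcing it, lower the bar into the leaning gap gauge, square and centred across both cheek plates, until it either stops at the no-go step or is well past it, and hold it there for half a second. A bar that stops at the no-go step goes flat into the rectangular tray, one that passes the no-go gap goes flat into the round dish; leave the other things on the table where they are.

Things in the scene. Friction and masses are not known exactly. Their poses are not given: they have to be found in the camera images.
- gauge: fixed steel gap gauge leaning 30 deg towards the robot; mouth 88, top corner 106 mm above table. Two cheek plates 62 mm wide (y), 10 thick, at x = -35..-25 and 25..35 mm. Origin: mid-mouth between the plates, level with their tops; z out of the throat, x across both plates (away from robot, rising), y level. Bar enters along -z, length along x, held mid-length: fingers pass between plates
- throat (a point): point on the gauge's midline at the no-go step (gauge z = -27 mm). Both plates have the same throat: lead-in 32 to 20.5 mm wide from gauge z = 0 to -6 mm, go gap 20.5 mm to z = -24, slope to 15.75 mm at -27, no-go gap 15.75 mm to the bottom at -46; grey deck at -60. A right bar's underside stops at about z = -25 to -27 mm; a thin bar can reach -46, and is clearly past at -35
- nozzle (a joint): travel of the sprung cap of the air can: 0 up, 0.006 m fully down; it needs 2 N to start, 5 N at full travel, and springs back. It counts as fully pressed from 0.0042 m on
- nozzle_top (a point): centre of the flat top of the cap (grey, 26 mm across, thin spout pointing at the gauge) of the aluminium air can, 44 mm across, that is fixed upright beside and behind the gauge; about 132 mm above the table; pressed straight down
- bar_1: grey aluminium bar lying flat, 100 mm long (x), 20 high (z), shallow dark groove and dot on its top; origin: centre of its underside; 0.08 to 0.17 kg. Of bar_1 and bar_2 one has the right width (y) of 18 mm, the other is too thin, 13.5 mm; only the gauge tells which is which
- bar_2: grey aluminium bar lying flat, 100 mm long (x), 20 high (z), shallow dark groove and dot on its top; origin: centre of its underside; 0.08 to 0.17 kg. Of bar_1 and bar_2 one has the right width (y) of 18 mm, the other is too thin, 13.5 mm; only the gauge tells which is which
- good_tray: fixed rectangular steel tray for right bars, outside 144 mm (x) by 104 mm (y), walls 4 mm thick, 18 mm high; origin under its centre; the inner floor is 4 mm above the origin
- reject_dish: fixed round steel dish for rejects, 148 mm across outside at the rim, wall 4 mm, 18 mm high; origin under its centre; flat inner floor 4 mm above the origin, about 130 mm across
- setup_block: bystander: ground steel block 50 x 50 x 25 mm; origin at the centre of its underside
- loupe: bystander: black eye loupe 34 mm across, 30 mm high; origin at the centre of its underside
- ring_gauge: bystander: steel ring 38 mm across, 12 mm high, lying flat; origin at the centre of its underside

How it is judged (in metres and radians):
On the way, in this order (a step that is already met when the one before it is completed fails the run):
1. the nozzle cap is pressed fully down, with no bar in the gauge (value of joint nozzle above 0.0042 m and distance between each of bar_1, bar_2 and gauge above 0.06 m), for 0.05 s.
2. the cap is let up again (value of joint nozzle below 0.001 m), for 0.1 s.
3. the first bar is tried in the gauge, square and centred: the right bar within 2 mm or so of its stop on the no-go step, or the thin bar at least 5 mm past the step (((z of bar_2 in the frame of gauge between -0.03 and -0.0222 m and y of bar_2 in the frame of gauge between -0.006 and 0.006 m and x of bar_2 in the frame of gauge between -0.018 and 0.018 m and angle between the x axis of bar_2 and the x axis of gauge, either way round below 0.12 rad and angle between the z axis of bar_2 and the z axis of gauge, either way round below 0.12 rad) or (z of bar_1 in the frame of gauge between -0.048 and -0.032 m and y of bar_1 in the frame of gauge between -0.006 and 0.006 m and x of bar_1 in the frame of gauge between -0.018 and 0.018 m and angle between the x axis of bar_1 and the x axis of gauge, either way round below 0.12 rad and angle between the z axis of bar_1 and the z axis of gauge, either way round below 0.12 rad))), for 0.2 s.
4. the first bar lies in its proper tray and the second is tried in the gauge in the same way ((((z of bar_2 in the frame of gauge between -0.03 and -0.0222 m and y of bar_2 in the frame of gauge between -0.006 and 0.006 m and x of bar_2 in the frame of gauge between -0.018 and 0.018 m and angle between the x axis of bar_2 and the x axis of gauge, either way round below 0.12 rad and angle between the z axis of bar_2 and the z axis of gauge, either way round below 0.12 rad) and (horizontal distance between bar_1 and reject_dish below 0.045 m and z of bar_1 in the frame of reject_dish below 0.008 m and angle between bar_1's own z axis and vertical below 0.1 rad)) or ((z of bar_1 in the frame of gauge between -0.048 and -0.032 m and y of bar_1 in the frame of gauge between -0.006 and 0.006 m and x of bar_1 in the frame of gauge between -0.018 and 0.018 m and angle between the x axis of bar_1 and the x axis of gauge, either way round below 0.12 rad and angle between the z axis of bar_1 and the z axis of gauge, either way round below 0.12 rad) and (x of bar_2 in the frame of good_tray between -0.04 and 0.04 m and y of bar_2 in the frame of good_tray between -0.046 and 0.046 m and z of bar_2 in the frame of good_tray below 0.008 m and angle between bar_2's own z axis and vertical below 0.1 rad)))), for 0.2 s.
At the end, for the whole second after the job is handed in: The 18 mm bar lies flat in the rectangular tray (centre within 40 mm along, 46 mm across), the thin bar flat in the round dish (centre within 45 mm), both released and at rest; the nozzle cap is up; block, loupe and ring are within 20 mm of their starts (x of bar_2 in the frame of good_tray between -0.04 and 0.04 m and y of bar_2 in the frame of good_tray between -0.046 and 0.046 m and z of bar_2 in the frame of good_tray below 0.008 m and angle between each of bar_2, bar_1's own z axis and vertical below 0.1 rad and horizontal distance between bar_1 and reject_dish below 0.045 m and z of bar_1 in the frame of reject_dish below 0.008 m and value of joint nozzle below 0.001 m and linear speed of each of bar_1, bar_2 below 0.01 m/s and distance of each of setup_block, loupe, ring_gauge from where it was at the start of the episode below 0.02 m); the robot touches nothing.
It fails at once if a bar is forced into the gauge (contact forces adding up to more than 100 N) (contact force between any of bar_1, bar_2 and gauge above 100 N).
It fails at once if the setup block, loupe or ring is pushed more than 20 mm (distance of any of setup_block, loupe, ring_gauge from where it was at the start of the episode above 0.02 m).
It also fails if it takes over 72 s, if anything falls off the work surface, if the arm or the gripper's body presses on something with over 40 N, if the wrist force passes 120 N, or if a joint passes its speed limit or range.

## Robot

A 6-joint arm with a two-finger parallel gripper is mounted at the origin on a cart in front of the work surface, level with it; the furniture and walls round the work are solid. World frame = base frame: x ahead of the robot, y to its left, z up, the work surface at z = 0. Lengths are in mm, angles in rad, forces in N, time in s.
With the tool pointing down it reaches from about 400 to 825 mm from the base axis. Payload 7 kg.
Tool frame: the origin (TCP) lies at the very end of the fingers, on their centre line; the grasp point (between the pads) lies 19 mm behind it; z points along the fingers, y is the line along which they close (so a half turn about z gives the same grasp; the last joint's range is limited). The gripper opens to 88 mm and grips with 3 to 60 N. Pads are 19 mm wide; open, the fingers measure 130 mm over their backs; the gripper's body (78 mm by 193 mm) begins 47 mm behind the grasp point.
Start: joints at [1.562, 0.359, 0.012, 0, -1.224, -0.288], TCP at [197.421, 645.461, 198.161] pointing down, gripper open.
Joint ranges: [-3.07, 3.07], [-1.43, 2.12], [-1.02, 1.25], [-3.03, 1.67], [-3.05, -0], [-3.03, 3.03]. Speed limits (rad/s): [2.39, 2.39, 3.01, 3.14, 3.14, 3.14].

## Interface

Orientations are given as a unit quaternion [x, y, z, w].
In Python, from plant import bot gives the robot as it stands. Calls block until the motion is done:
- bot.move_ptp(position, orientation): joint-space move of the TCP to a pose.
- bot.line_to(position, velocity=150, ori=None): straight line of the TCP; ori=None keeps the orientation; velocity is the mean speed in mm/s.
- bot.move_joints(angles): joint-space move.
- bot.move_gripper(opening, force=None): finger opening in mm; force is the grip in N (None keeps the last); returns when the fingers have stopped.
- bot.pause(seconds).
- bot.solve_ik(position, orientation): joint angles nearest the present ones, or None.
- bot.read_state(): the state.
- bot.camera(name): name is "scene" or "side" or "wrist"; returns the picture (400x640x3 uint8, red, green, blue); there is no depth.
- bot.get_calibration(name): a dict with "fx", "fy", "cx", "cy" (pixels), "view" (4x4, takes a point from world to camera coordinates); the wrist camera has in their place "T_tool_cam" (4x4, takes a point from camera to tool coordinates, whose origin is the TCP and whose axes are the flange's). Camera axes: x right, y up, looking along -z (the intrinsics and any distortion apply to the point x, -y, -z); pixel columns grow to the right and rows downward; lengths in mm; the calibration is good to about 2 mm. A picture is of the moment at which its call begins: read the wrist's pose just before it. get_calibration takes no time and is no camera call.
A pose or a line that the arm cannot do raises bot.Unreachable and nothing moves.
- bot.close_job(): hands the job in; it is judged then, once.
The state is a dict: "t": time; "joint_pos": joint angles; "qvel": joint speeds; "tau": joint torques, N m; "tcp_pos": TCP position; "eef_rot": TCP orientation; "contact_force": force on the tool from outside, world axes, zero at the start; "moment": the same for the moment, N m; "width": finger opening in mm; "finger_force": force on a finger pad.
Only numpy, scipy, OpenCV 4.12 (cv2) and the standard library are available. Lean on these libraries where they do the work, as an engineer would, in place of code of your own. Each camera call takes 0.05 s, during which the arm holds its last target. There are 200 camera calls.

## Working session

There is one attempt and no reset: what is moved stays moved. The work goes in short steps, each a Python script; the robot and the scene stay as the last script left them, time stands still between calls to the robot, and variables do not carry over. Pictures are saved under pics/ and viewed, at most 10 in all, crops included, and the job is handed in when it is done.

```bash
ls; mkdir -p pics; python3 - <<'E'
from plant import bot
import cv2,numpy as np
for n in ("scene","side"):
    im=bot.camera(n); cv2.imwrite(f"pics/{n}0.png",im[...,::-1]); c=bot.get_calibration(n); print(n,c)
im=bot.camera("wrist"); cv2.imwrite("pics/wrist0.png",im[...,::-1]); print(bot.get_calibration("wrist"))
print(bot.read_state())
a=cv2.imread("pics/scene0.png");b=cv2.imread("pics/side0.png")
E
```

```text
pics
scene {'fx': 460.7894351912258, 'fy': 460.7894351912258, 'cx': 324.53501209365953, 'cy': 201.64597877675257, 'view': array([[ 8.24727120e-01, -5.65530672e-01, -4.86504611e-04,
        -4.22233746e+02],
       [ 3.19806319e-01,  4.65671480e-01,  8.25150890e-01,
        -2.64862541e+02],
       [-4.66421585e-01, -6.80679904e-01,  5.64912181e-01,
        -1.33008969e+03],
       [ 0.00000000e+00,  0.00000000e+00,  0.00000000e+00,
         1.00000000e+00]])}
side {'fx': 510.2166057632259, 'fy': 510.2166057632259, 'cx': 316.2000129898996, 'cy': 206.44993058259755, 'view': array([[-9.70626552e-01, -2.39158700e-01,  2.62147519e-02,
         5.17120406e+02],
       [ 1.14215542e-01, -3.62141954e-01,  9.25098922e-01,
        -1.37933107e+02],
       [-2.11751994e-01,  9.00919709e-01,  3.78820236e-01,
        -1.49416332e+03],
       [ 0.00000000e+00,  0.00000000e+00,  0.00000000e+00,
         1.00000000e+00]])}
{'fx': 285.7081654502799, 'fy': 285.7081654502799, 'cx': 319.7332381796861, 'cy': 187.83041501022115, 'T_tool_cam': array([[-6.13249008e-04,  9.58448066e-01,  2.85266418e-01,
    
[... 294 characters left out ...]
int_pos': array([ 1.56209869e+00,  3.59205382e-01,  1.12822393e-02, -2.51454003e-04,
       -1.22412060e+00, -2.88079001e-01]), 'qvel': array([-4.25897920e-05, -1.80215448e-03,  3.54327746e-03,  2.37862628e-03,
        6.33392401e-04, -2.16743285e-04]), 'tau': array([-1.74876252e-03, -5.83276820e+01,  2.93289113e+01,  7.00110644e+00,
        8.76712758e-03, -1.10328792e-04]), 'tcp_pos': array([197.32200811, 645.08786237, 197.45511738]), 'eef_rot': array([ 9.89004113e-01, -1.47886650e-01, -3.02258552e-05,  6.34092934e-04]), 'contact_force': array([ 0.50421771, -0.28009564, -0.27629359]), 'moment': array([-0.02250657, -0.01021674,  0.07459978]), 'finger_force': 0.0, 'width': 87.64934538525117}
```

View pics/scene0.png

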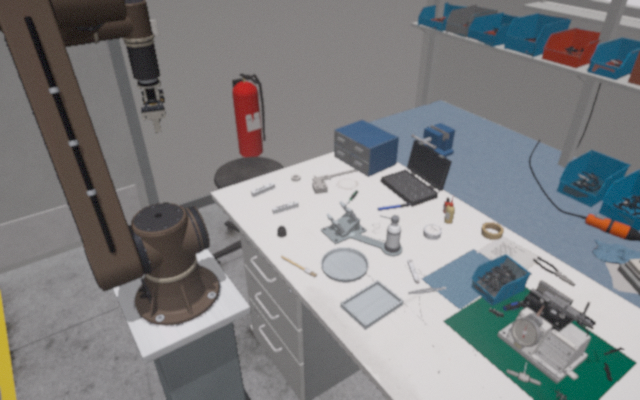

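View pics/side0.png

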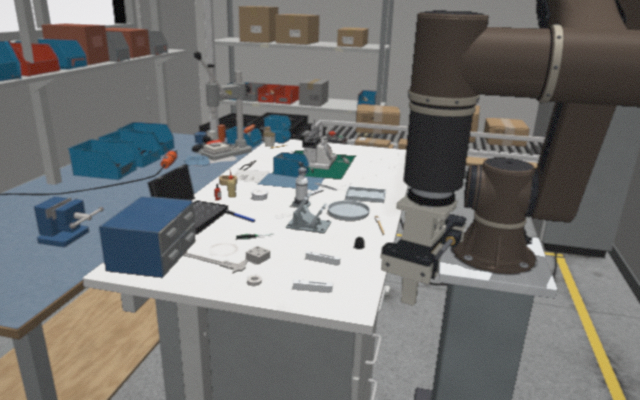

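```bash
cat > h.py <<'E'
from plant import bot
import cv2,numpy as np
from scipy.spatial.transform import Rotation as R
np.set_printoptions(precision=1,suppress=True)
def wristT():
    s=bot.read_state();T=np.eye(4);T[:3,:3]=R.from_quat(s["eef_rot"]).as_matrix();T[:3,3]=s["tcp_pos"];return T
def snap(n,name):
    T=wristT() if n=="wrist" else None
    im=bot.camera(n)[...,::-1].copy();cv2.imwrite(f"pics/{name}.png",im)
    c=bot.get_calibration(n)
    M=T@c["T_tool_cam"] if n=="wrist" else np.linalg.inv(c["view"])
    np.savez(f"pics/{name}.npz",M=M,k=[c[k] for k in("fx","fy","cx","cy")]);return im
def ray(name,uv):
    d=np.load(f"pics/{name}.npz");M=d["M"];fx,fy,cx,cy=d["k"];uv=np.atleast_2d(uv).astype(float)
    v=np.stack([(uv[:,0]-cx)/fx,-(uv[:,1]-cy)/fy,-np.ones(len(uv))],1)
    return M[:3,3],v@M[:3,:3].T
def plane(name,uv,z):
    o,v=ray(name,uv);return o+v*((z-o[2])/v[:,2])[:,None]
def tri(obs):
    A=np.zeros((3,3));b=np.zeros(3)
    for n,uv in obs:
        o,v=ray(n,uv);v=v[0]/np.linalg.norm(v[0]);P=np.eye(3)-np.outer(v,v);A+=P;b+=P@o
    return np.linalg.solve(A,b)
def down(yaw):  # tool y axis (closing line) horizontal at angle yaw; tool z down
    y=np.array([np.cos(yaw),np.sin(yaw),0]);z=np.array([0,0,-1.]);return R.from_matrix(np.stack([np.cross(y,z),y,z],1)).as_quat()
def proj(name,P):
    d=np.load(f"pics/{name}.npz");p=(np.atleast_2d(P)-d["M"][:3,3])@d["M"][:3,:3];fx,fy,cx,cy=d["k"]
    return np.stack([cx-fx*p[:,0]/p[:,2],cy+fy*p[:,1]/p[:,2]],1)
E
python3 - <<'E'
from h import *
for n in("scene","side"):
    snap(n,n+"1")
for k,uv,z in [("barA",(263,188),20),("barB",(286,207),20),("ring",(295,178),12),("block",(320,182),25),("loupe",(281,228),30),("gauge",(342,225),60),("can",(394,218),132),("dish",(345,264),10),("tray",(372,303),10)]:
    print(k,plane("scene1",uv,z)[0])
for k,uv,z in [("barA",(313,285),20),("barB",(323,257),20),("ring",(254,279),12),("block",(258,252),25),("loupe",(359,239),30),("can",(301,172),132),("dish",(349,209),10),("tray",(366,194),10)]:
    print(k,plane("side1",uv,z)[0])
for x,y in [(450,300),(500,300),(550,300),(550,0),(450,-200),(600,-150)]:
  for yaw in(0,1.57):
    for z in (350,420): print(x,y,yaw,z,bot.solve_ik([x,y,z],down(yaw)) is not None)
print(R.from_quat(bot.read_state()["eef_rot"]).as_matrix())
E
```

```text
barA [455.3 332.4  20. ]
barB [463.5 173.8  20. ]
ring [600.6 337.   12. ]
block [654.2 238.5  25. ]
loupe [381.   65.4  30. ]
gauge [534.4 -67.8  60. ]
can [ 629.3 -204.8  132. ]
dish [ 464.7 -180.3   10. ]
tray [ 431.  -352.2   10. ]
barA [454.8 351.8  20. ]
barB [464.5 200.8  20. ]
ring [609.6 352.8  12. ]
block [641.8 233.1  25. ]
loupe [384.9  80.   30. ]
can [ 630.5 -167.   132. ]
dish [ 462.4 -185.3   10. ]
tray [ 428.3 -347.9   10. ]
450 300 0 350 True
450 300 0 420 True
450 300 1.57 350 True
450 300 1.57 420 True
500 300 0 350 True
500 300 0 420 True
500 300 1.57 350 True
500 300 1.57 420 True
550 300 0 350 True
550 300 0 420 True
550 300 1.57 350 True
550 300 1.57 420 True
550 0 0 350 True
550 0 0 420 True
550 0 1.57 350 True
550 0 1.57 420 True
450 -200 0 350 True
450 -200 0 420 True
450 -200 1.57 350 True
450 -200 1.57 420 True
600 -150 0 350 False
600 -150 0 420 False
600 -150 1.57 350 True
600 -150 1.57 420 True
[[ 1.  -0.3 -0. ]
 [-0.3 -1.  -0. ]
 [ 0.   0.  -1. ]]
```

```bash
python3 - <<'E'
from h import *
q=down(-np.pi/2)
def go(p,n):
    bot.move_ptp(p,q); im=snap("wrist",n); s=bot.read_state(); print(n,s["t"],s["tcp_pos"],s["joint_pos"]); return im
a=go([470,265,150],"wb"); b=go([500,-40,260],"wg1"); c=go([440,-190,260],"wt")
cv2.imwrite("pics/mix1.png",a)
cv2.imwrite("pics/mix2.png",np.vstack([b,c])[:, :][::1])
m=np.vstack([b[:, :],c]); cv2.imwrite("pics/mix2.png",cv2.resize(m,(480,600),interpolation=cv2.INTER_AREA))
E
```

```text
wb 2.0167 [470.  265.9 150.1] [ 0.9  0.2 -0.4  0.  -1.   0.7]
wg1 3.3 [500.  -39.1 259.3] [ 0.3  0.  -0.3 -0.  -1.3  1.3]
wt 4.0417 [ 440.4 -189.4  259.8] [ 0.  -0.  -0.3 -0.  -1.3  1.6]
```

View pics/wb.png

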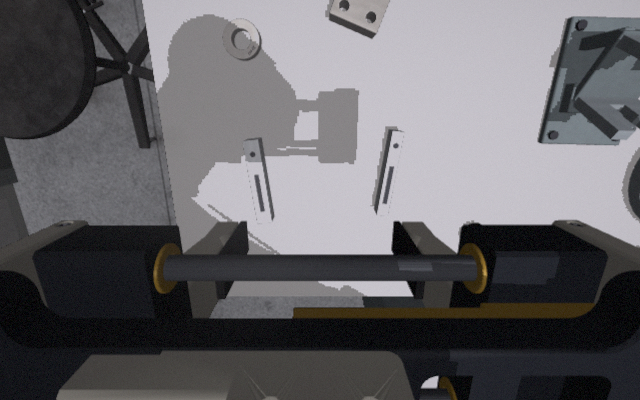

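View pics/wg1.png

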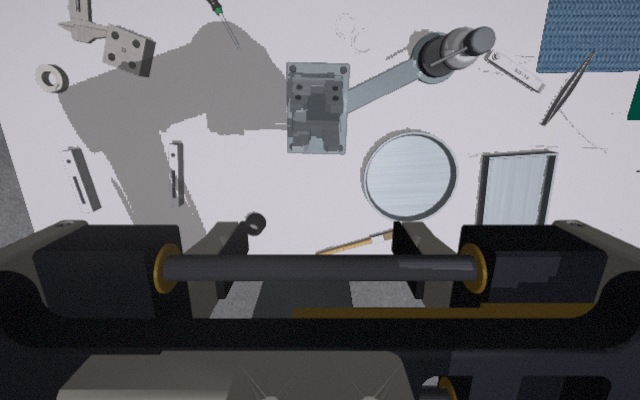

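```bash
cat >> h.py <<'E'
def tilt(yaw=0,a=np.pi/6): # gauge lean; tool y = -gauge y ; yaw = heading of gauge x
    c,s=np.cos(yaw),np.sin(yaw);Rz=np.array([[c,-s,0],[s,c,0],[0,0,1]])
    G=Rz@np.stack([[np.cos(a),0,np.sin(a)],[0,1,0],[-np.sin(a),0,np.cos(a)]],1)
    return G,R.from_matrix(G@np.diag([1,-1,-1])).as_quat()
E
python3 - <<'E'
from h import *
print(plane("wg1",[(288,64),(350,64),(347,153),(289,152)],5))
m=plane("wg1",[(318,100)],88)[0];print(m)
G,q=tilt()
for i,dy in enumerate((-45,45)):
    bot.move_ptp(m+G@[0,dy,110],q);bot.pause(.2);im=snap("wrist",f"wm{i}");print(bot.read_state()["t"],bot.read_state()["tcp_pos"])
a=cv2.imread("pics/wm0.png");b=cv2.imread("pics/wm1.png")
cv2.imwrite("pics/mix3.png",cv2.resize(np.vstack([a[:240],b[:240]]),(800,600)))
E
```

```text
[[630.1   5.7   5. ]
 [630.1 -82.4   5. ]
 [502.8 -81.6   5. ]
 [504.3   8.2   5. ]]
[580.6 -37.2  88. ]
5.175 [526.3 -82.6 183.7]Traceback (most recent call last):
  File "<stdin>", line 6, in <module>
plant.Unreachable: the arm cannot take that pose within its joint ranges
```

```bash
python3 - <<'E'
from h import *
np.set_printoptions(precision=2,suppress=True)
G,q=tilt();q2=(R.from_quat(q)*R.from_euler('z',np.pi)).as_quat()
print(bot.read_state()["joint_pos"])
m=np.array([580,-38,88.])
for y in(-30,0,30):
  for h in(110,60,0,-40):
    print(y,h,bot.solve_ik(m+G@[0,y,h],q),bot.solve_ik(m+G@[0,y,h],q2))
E
python3 - <<'E'
import cv2
a=cv2.imread("pics/wm0.png");cv2.imwrite("pics/c1.png",cv2.resize(a[0:240,160:480],(800,600),interpolation=cv2.INTER_CUBIC))
E
```

```text
[ 0.3  -0.19 -0.93  0.44 -0.35  0.89]
-30 110 [ 0.33 -0.19 -0.96  0.49 -0.35  0.81] [ 0.33 -0.19 -0.96  0.49 -0.35 -2.33]
-30 60 None None
-30 0 None None
-30 -40 None None
0 110 [ 0.39 -0.2  -0.99  0.6  -0.35  0.66] [ 0.39 -0.2  -0.99  0.6  -0.35 -2.48]
0 60 None None
0 0 None None
0 -40 None None
30 110 [ 0.46 -0.2  -1.01  0.68 -0.36  0.52] [ 0.46 -0.2  -1.01  0.68 -0.36 -2.62]
30 60 None None
30 0 None None
30 -40 None None
```

View pics/c1.png

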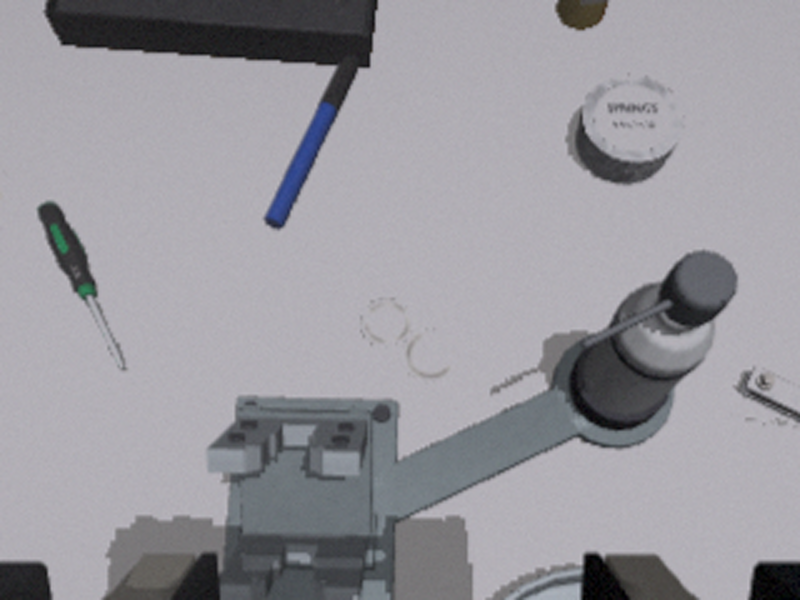

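```bash
python3 - <<'E'
from h import *
np.set_printoptions(precision=2,suppress=True)
m=np.array([580,-38,88.]);G,_=tilt()
for a in(0,5,10,15,20,25,30):
    q=tilt(0,np.radians(a))[1]
    print(a,[ (h,bot.solve_ik(m+G@[0,0,h],q)) for h in(70,0,-45)])
E
python3 - <<'E'
import cv2
a=cv2.imread("pics/wg1.png");cv2.imwrite("pics/c2.png",cv2.resize(a[10:190,270:510],(800,600),interpolation=cv2.INTER_CUBIC))
E
```

```text
0 [(70, array([ 0.29,  0.19, -0.34,  0.  , -1.04,  1.28])), (0, array([ 0.27,  0.3 , -0.34,  0.  , -0.93,  1.3 ])), (-45, array([ 0.26,  0.38, -0.33,  0.  , -0.86,  1.31]))]
5 [(70, array([ 0.31,  0.13, -0.43,  0.03, -0.93,  1.24])), (0, array([ 0.29,  0.25, -0.44,  0.03, -0.8 ,  1.26])), (-45, array([ 0.28,  0.33, -0.43,  0.04, -0.73,  1.27]))]
10 [(70, array([ 0.33,  0.07, -0.53,  0.08, -0.81,  1.19])), (0, array([ 0.31,  0.2 , -0.54,  0.09, -0.67,  1.2 ])), (-45, array([ 0.29,  0.28, -0.54,  0.09, -0.59,  1.2 ]))]
15 [(70, array([ 0.36,  0.02, -0.63,  0.15, -0.68,  1.11])), (0, array([ 0.33,  0.16, -0.65,  0.17, -0.52,  1.11])), (-45, array([ 0.31,  0.24, -0.66,  0.19, -0.43,  1.09]))]
20 [(70, array([ 0.38, -0.03, -0.75,  0.25, -0.54,  1.  ])), (0, array([ 0.34,  0.11, -0.79,  0.33, -0.35,  0.94])), (-45, array([ 0.29,  0.21, -0.84,  0.48, -0.21,  0.82]))]
25 [(70, array([ 0.38, -0.07, -0.89,  0.44, -0.38,  0.81])), (0, None), (-45, None)]
30 [(70, None), (0, None), (-45, None)]
```

View pics/c2.png

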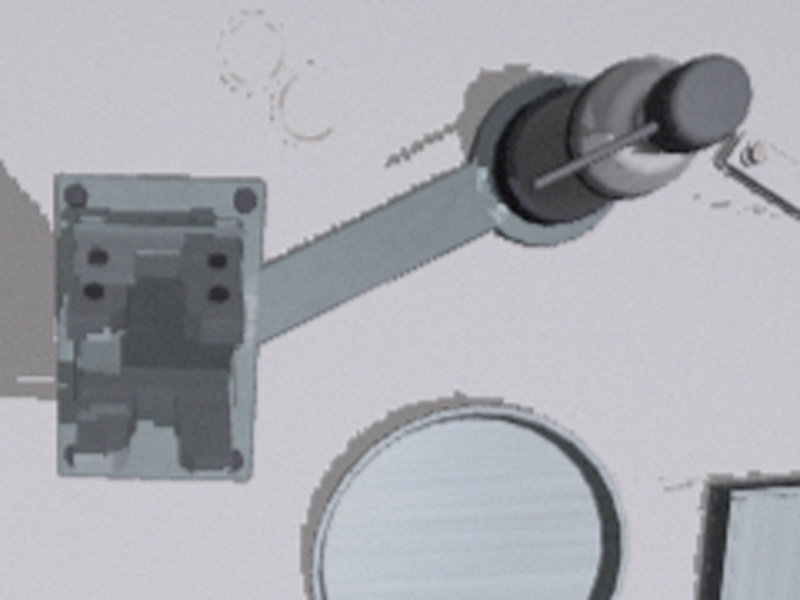

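```bash
python3 - <<'E'
from h import *
print("cap",tri([("wg1",(483,39.4)),("wm0",(440.4,114))]), plane("wg1",(483,39.4),132),plane("wm0",(440.4,114),132))
m=plane("wg1",(317.4,122),88)[0];print("mouth",m)
G,_=tilt();a=np.radians(13.4);q=(R.from_quat(tilt(0,a)[1])*R.from_euler('z',np.pi)).as_quat()
Tc=bot.get_calibration("wrist")["T_tool_cam"];Rt=R.from_quat(q).as_matrix();print((-Rt@Tc[:3,2])@-G[:,2])
for i,dy in enumerate((-35,35)):
    p=m+G@[-25,dy,260]-Rt@Tc[:3,3];print(p,bot.solve_ik(p,q))
    bot.move_ptp(p,q);bot.pause(.25);snap("wrist",f"wn{i}");print(bot.read_state()["t"])
a,b=[cv2.imread(f"pics/wn{i}.png") for i in(0,1)]
uv=[proj(f"wn{i}",m)[0].astype(int) for i in (0,1)];print(uv)
c=[cv2.resize(im[max(0,v-75):max(0,v-75)+150,u-50:u+50],(400,600),interpolation=cv2.INTER_CUBIC) for im,(u,v) in zip((a,b),uv)]
cv2.imwrite("pics/c3.png",np.hstack(c))
E
```

```text
cap [ 639.3 -205.   121.2] [[ 637.4 -200.6  132. ]] [[ 633.1 -198.8  132. ]]
mouth [555.  -36.5  88. ]
0.9999995607233587
[520.9 -71.3 138.4] [ 0.3  0.  -0.6  0.1 -0.7 -1.9]
7.875
[520.9  -1.3 138.4] [ 0.5  0.  -0.7  0.2 -0.7 -2.1]
8.5583
[array([358, 215]), array([282, 215])]
```

View pics/c3.png

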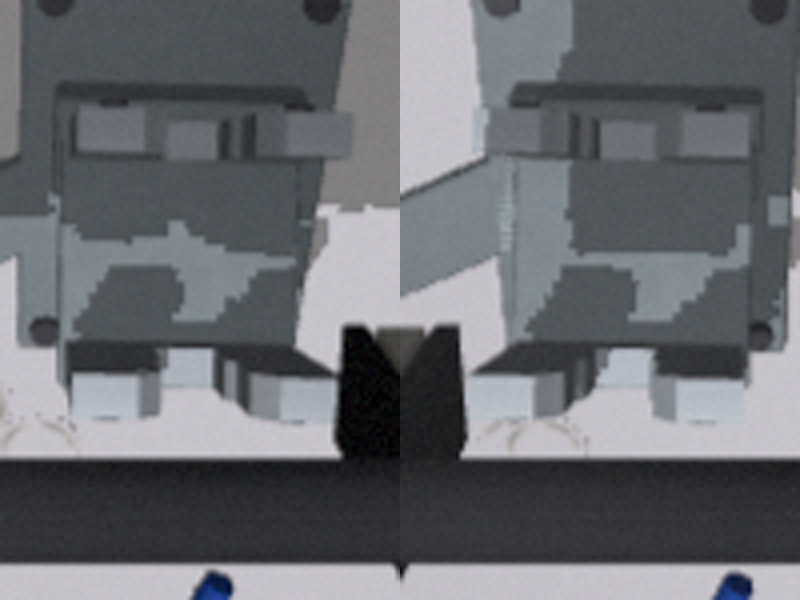

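```bash
cat > e.py <<'E'
from h import *
def peaks(p,th=6):
    g=np.gradient(p);o=[]
    for i in range(1,len(g)-1):
        if abs(g[i])>th and abs(g[i])>=abs(g[i-1]) and abs(g[i])>abs(g[i+1]):
            a,b,c=abs(g[i-1]),abs(g[i]),abs(g[i+1]);o.append((round(i+.5*(a-c)/(a-2*b+c),2),int(g[i])))
    return o
if __name__=="__main__":
  for n,u0 in(("wn0",308),("wn1",232)):
    g=cv2.imread(f"pics/{n}.png",0).astype(float)
    for v0,v1 in((170,175),(236,242)):
        print(n,v0,[(round(u0+a,2),b) for a,b in peaks(g[v0:v1,u0:u0+100].mean(0),4)])
    for ua,ub in ((330,340),(382,392)) if n=="wn0" else ((256,266),(304,314)):
        print(n,"col",ua,[(round(155+a,2),b) for a,b in peaks(g[155:255,ua:ub].mean(1),4)])
E
python3 e.py
```

```text
wn0 170 [(np.float64(312.1), -22), (np.float64(320.27), -7), (np.float64(321.85), 6), (np.float64(325.3), -13), (np.float64(326.98), 25), (np.float64(343.75), -12), (np.float64(349.38), 7), (np.float64(362.07), -22), (np.float64(365.28), 13), (np.float64(368.09), -14), (np.float64(371.73), 18), (np.float64(379.22), 8), (np.float64(395.95), 10)]
wn0 236 [(np.float64(310.91), 5), (np.float64(323.89), -36), (np.float64(326.05), 34), (np.float64(342.16), -27), (np.float64(347.8), 31), (np.float64(361.63), -25), (np.float64(363.99), 13), (np.float64(366.93), -39), (np.float64(370.11), 33), (np.float64(377.74), 14), (np.float64(392.0), -77)]
wn0 col 330 [(np.float64(160.09), -13), (np.float64(166.25), 23), (np.float64(177.32), -20), (np.float64(180.03), 7), (np.float64(199.81), 24), (np.float64(206.03), -11), (np.float64(209.67), -4), (np.float64(212.93), -4), (np.float64(224.78), -15), (np.float64(233.05), 57), (np.float64(243.02), -11), (np.float64(245.08), 14)]
wn0 col 382 [(np.float64(167.57), 17), (np.float64(178.25), -15), (np.float64(180.56), 4), (np.float64(190.87), 17), (np.float6
[... 505 characters left out ...]
loat64(264.95), -32), (np.float64(272.43), -25), (np.float64(275.05), 31), (np.float64(279.65), 24), (np.float64(294.09), -24), (np.float64(300.58), 21), (np.float64(319.04), 6)]
wn1 col 256 [(np.float64(160.09), -16), (np.float64(166.82), 14), (np.float64(176.96), -11), (np.float64(179.23), 17), (np.float64(225.19), -20), (np.float64(233.34), 52), (np.float64(243.81), -7), (np.float64(245.84), 6)]
wn1 col 304 [(np.float64(161.02), -12), (np.float64(167.65), 23), (np.float64(178.65), -19), (np.float64(181.06), 7), (np.float64(203.13), 21), (np.float64(207.22), -8), (np.float64(214.59), -6), (np.float64(225.64), -13), (np.float64(234.2), 56), (np.float64(244.03), -8), (np.float64(246.07), 9)]
```

```bash
cat > e2.py <<'E'
from h import *
np.set_printoptions(precision=3,suppress=True)
for n,nr,fr in(("wn0",(361.5,172.4),(359.95,238.9)),("wn1",(284.3,172.6),(282.8,238.9))):
    a=plane(n,nr,88-15)[0];b=plane(n,fr,88+15)[0];print(n,a,b,(a+b)/2,np.arctan2(*(b-a)[[1,0]]),np.linalg.norm(b-a))
print("tri",tri([("wn0",(360.7,205.7)),("wn1",(283.55,205.7))]))
print("base edges",plane("wg1",[(288,64),(350,64),(347,153),(289,152)],5))
G,_=tilt(.02)
m=np.array([553,-37,88.])
for a in(12,14,16):
    q=(R.from_quat(tilt(.02,np.radians(a))[1])*R.from_euler('z',np.pi)).as_quat()
    print(a,[bot.solve_ik(m+G@[0,0,h],q) for h in(80,-45)])
for p in([455,340,5],[464,187,5],[430,-350,9],[463,-183,9]):
  for yaw in(-.2,.2):
    q=(R.from_quat(tilt(yaw,np.radians(-16))[1])*R.from_euler('z',np.pi)).as_quat();print(p,bot.solve_ik(p,q))
q2=down(np.pi/2);print(bot.solve_ik([635,-200,180],q2),bot.solve_ik([635,-200,125],down(-np.pi/2)))
a=cv2.imread("pics/wt.png");cv2.imwrite("pics/c4.png",a[:230])
E
python3 e2.py
```

```text
wn0 [518.275 -34.133  73.   ] [569.324 -35.576 103.   ] [543.8   -34.855  88.   ] -0.028258476912301624 59.22940686108622
wn1 [518.373 -33.654  73.   ] [569.212 -34.983 103.   ] [543.793 -34.318  88.   ] -0.02612511658902116 59.045631071588794
tri [544.964 -34.584  86.293]
base edges [[630.137   5.733   5.   ]
 [630.133 -82.376   5.   ]
 [502.761 -81.575   5.   ]
 [504.341   8.201   5.   ]]
12 [array([ 0.368, -0.013, -0.613,  0.101, -0.777, -1.984]), array([ 0.319,  0.228, -0.64 ,  0.127, -0.505, -1.975])]
14 [array([ 0.379, -0.036, -0.653,  0.128, -0.728, -2.015]), array([ 0.325,  0.212, -0.69 ,  0.171, -0.441, -2.023])]
16 [array([ 0.39 , -0.058, -0.695,  0.159, -0.678, -2.052]), array([ 0.329,  0.197, -0.746,  0.234, -0.371, -2.087])]
[455, 340, 5] [ 0.802  0.505 -0.17  -0.269 -1.064 -2.422]
[455, 340, 5] [ 0.855  0.536 -0.148 -0.188 -1.118 -2.124]
[464, 187, 5] [ 0.598  0.441 -0.306 -0.232 -1.034 -2.229]
[464, 187, 5] [ 0.666  0.459 -0.311 -0.143 -1.056 -1.95 ]
[430, -350, 9] [-0.307  0.512 -0.274  0.034 -1.063 -1.484]
[430, -350, 9] [-0.24   0.481 -0.376  0.143 -0.972 -1.226]
[463, -183, 9] [-0.024  0.452 -0.349 -0.056 -1.046 -1.712]
[463, -183, 9] [ 0.054  0.434 -0.424  0.048 -0.989 -1.457]
[-0.013  0.355 -0.036  0.    -1.18  -1.558] [-0.013  0.394 -0.107  0.    -1.069  1.584]
```

View pics/wt.png

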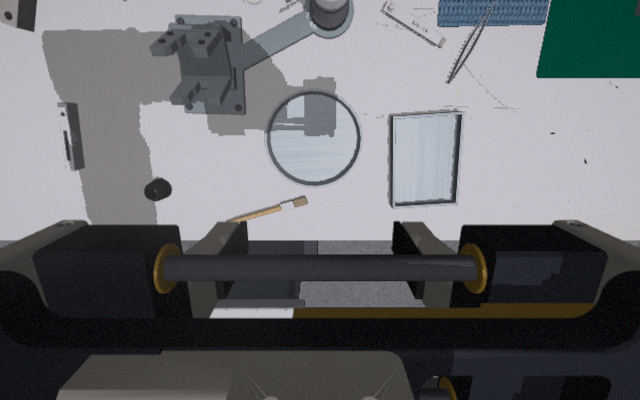

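```bash
python3 - <<'E'
from h import *
for n,uv in(("wn0",[(321.75,141.2),(388.5,142)]),("wn1",[(257,141),(324,142)]),("wg1",[(291,146.5),(340.5,147.4)])):
    print(n,plane(n,uv,8).mean(0))
print("dish",plane("wt",(313,138),18),"tray",plane("wt",[(389,115),(462,111),(458,206),(390,207)],18),plane("wt",[(389,115),(462,111),(458,206),(390,207)],18).mean(0))
print("bars",plane("wb",[(257,180),(389,170)],20))
t0=bot.read_state()["t"]
p=bot.read_state()["tcp_pos"];bot.line_to(p+[0,-40,70],300)
q=down(np.pi/2);bot.move_gripper(0,20);C=np.array([635,-199.5])
bot.move_ptp([*C,170],q);bot.line_to([*C,138],100);bot.pause(.2)
f0=bot.read_state()["contact_force"][2];z=138
while z>123:
    z-=1;bot.line_to([*C,z],25);s=bot.read_state();f=s["contact_force"][2]-f0
    print(z,round(s["tcp_pos"][2],1),round(f,1),s["contact_force"],s["t"])
    if f>6.5:break
bot.pause(.15);print(bot.read_state()["contact_force"])
snap("side","sp");snap("scene","sp2")
bot.line_to([*C,165],80);print(bot.read_state()["contact_force"],bot.read_state()["t"])
E
```

```text
wn0 [514.  -33.1   8. ]
wn1 [513.8 -33.7   8. ]
wg1 [512.6 -33.3   8. ]
dish [[ 467.5 -180.    18. ]] tray [[ 500.5 -290.4   18. ]
 [ 506.  -395.4   18. ]
 [ 360.1 -409.7   18. ]
 [ 358.5 -301.7   18. ]] [ 431.3 -349.3   18. ]
bars [[463.2 337.4  20. ]
 [474.8 187.5  20. ]]
137 137.1 -0.6 [-0.9  0.4 -0.2] 12.15
136 135.9 -1.0 [ 0.   0.2 -0.7] 12.4
135 134.9 0.5 [-0.1  0.1  0.9] 12.65
134 133.9 -0.7 [ 0.4  0.  -0.3] 12.9
133 132.9 -1.4 [-1.  -0.3 -1. ] 13.15
132 131.9 -1.1 [-0.7 -0.9 -0.7] 13.4
131 130.9 -0.7 [-0.2  0.2 -0.3] 13.65
130 129.9 -0.5 [ 0.3 -0.1 -0.2] 13.9
129 128.9 0.0 [ 0.8 -0.2  0.4] 14.15
128 127.9 -0.1 [-0.4 -0.6  0.3] 14.4
127 126.9 0.3 [0.  0.3 0.7] 14.65
126 125.9 -0.6 [-0.3 -0.5 -0.2] 14.9
125 124.9 -0.5 [-0.2  0.7 -0.2] 15.15
124 123.9 -0.1 [-0.8  1.5  0.2] 15.4
123 122.9 0.3 [-0.1  0.8  0.6] 15.65
[ 0.1 -0.8  0.5]
[-0.7  0.2 -1.2] 16.575
```

```bash
python3 - <<'E'
from h import *
a=cv2.imread("pics/sp.png");b=cv2.imread("pics/sp2.png")
im=snap("wrist","wc")
f=lambda i,u,v,w:cv2.resize(i[v-w:v+w,u-w:u+w],(266,266),interpolation=cv2.INTER_CUBIC)
cv2.imwrite("pics/c5.png",np.vstack([np.hstack([f(a,300,180,40),f(b,394,225,40),np.zeros((266,268,3),np.uint8)]),cv2.resize(im[:240],(800,300))]))
P=[635,-199.5,123];print(proj("sp",P),proj("sp2",P))
E
```

```text
[[302.2 171.5]] [[394.  218.9]]
```

View pics/c5.png

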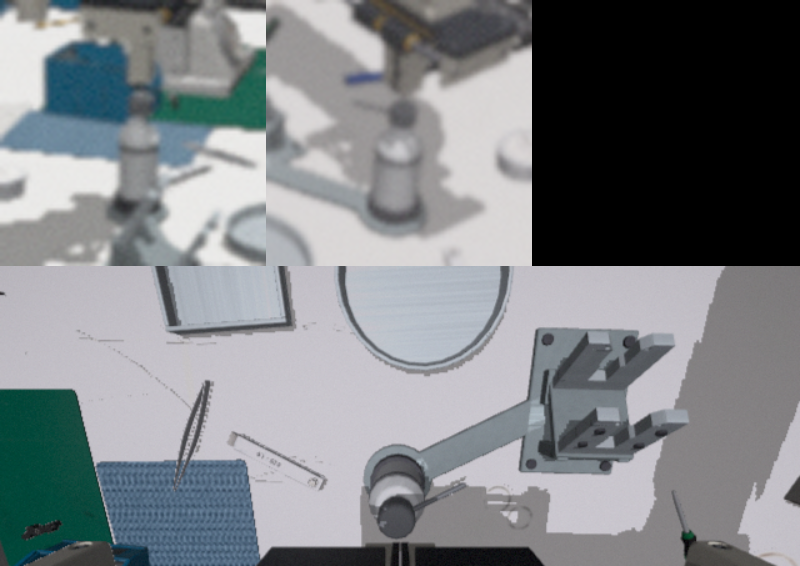

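```bash
python3 - <<'E'
from h import *
O=[("wg1",(483,39.4)),("wm0",(440.4,114)),("wc",(317.6,200))]
for n,uv in O: print(n,plane(n,uv,132),plane(n,uv,122))
P=tri(O);print(P,[(n,proj(n,P)-uv) for n,uv in O])
P=tri([("scene1",(394.5,216.9)),("side1",(302,170))]);print("ext",P,proj("scene1",P),proj("side1",P))
print(proj("wc",[635,-200,132]),bot.read_state()["tcp_pos"],bot.read_state()["eef_rot"],bot.read_state()["t"])
a=cv2.imread("pics/side1.png");b=cv2.imread("pics/sp.png");c=cv2.imread("pics/scene1.png");d=cv2.imread("pics/sp2.png");e=cv2.imread("pics/wc.png")
f=lambda i,u,v:cv2.resize(i[v-25:v+25,u-33:u+33],(396,300),interpolation=cv2.INTER_NEAREST)
cv2.imwrite("pics/c6.png",np.vstack([np.hstack([f(a,302,172),f(b,302,172)]),np.hstack([f(c,394,215),f(d,394,215)])]))
E
```

```text
wg1 [[ 637.4 -200.6  132. ]] [[ 639.4 -205.8  122. ]]
wm0 [[ 633.1 -198.8  132. ]] [[ 638.4 -203.4  122. ]]
wc [[ 633.1 -201.1  132. ]] [[ 636.5 -201.2  122. ]]
[ 636.5 -201.8  126.8] [('wg1', array([[-1.8,  2.2]])), ('wm0', array([[ 0.6, -0.5]])), ('wc', array([[-0.8,  1.8]]))]
ext [ 636.2 -198.9  129.1] [[394.4 217.1]] [[301.9 169.8]]
[[319.  202.2]] [ 634.6 -199.4  164.6] [ 0.  1.  0. -0.] 16.625
```

View pics/c6.png

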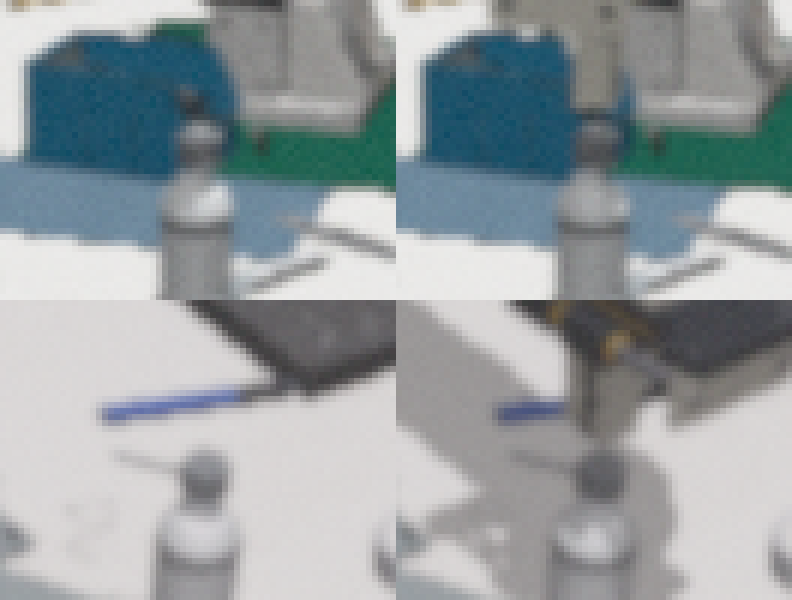

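```bash
python3 - <<'E'
from h import *
C=np.array([635.5,-200.3])
bot.line_to([*C,124],150);bot.pause(.1);f0=bot.read_state()["contact_force"][2];z=124;print(bot.read_state()["width"])
while z>98:
    z-=1;bot.line_to([*C,z],40);s=bot.read_state();f=s["contact_force"][2]-f0
    print(z,round(s["tcp_pos"][2],1),round(f,1),s["t"])
    if f>6.5:break
bot.pause(.15);print(bot.read_state()["contact_force"])
snap("side","sq");snap("scene","sq2")
E
```

```text
0.2999111787010452
123 123.6 -0.0 17.4
122 122.0 -0.6 17.65
121 120.9 0.3 17.9
120 119.9 1.1 18.15
119 118.9 0.6 18.4
118 117.9 0.1 18.65
117 116.9 0.9 18.9
116 115.9 0.6 19.15
115 114.9 0.3 19.4
114 113.9 1.3 19.65
113 112.9 -0.2 19.9
112 111.9 1.2 20.15
111 110.9 0.6 20.4
110 109.9 0.8 20.65
109 108.9 0.3 20.9
108 107.9 0.0 21.15
107 106.9 1.2 21.4
106 105.9 -0.5 21.65
105 104.9 -0.5 21.9
104 104.0 -0.1 22.15
103 103.2 2.3 22.4
102 102.1 3.5 22.65
101 101.0 3.5 22.9
100 100.1 3.7 23.15
99 99.0 4.4 23.4
98 98.0 4.3 23.65
[-0.4 -0.3  3.6]
```

```bash
python3 - <<'E'
from h import *
C=np.array([635.5,-200.3])
for z in (97.4,96.8,96.2):
    bot.line_to([*C,z],40);bot.pause(.05);s=bot.read_state();print(z,s["tcp_pos"],s["contact_force"])
    if s["contact_force"][2]>7:break
bot.line_to([*C,140],150)
bot.move_gripper(60);snap("wrist","wo");snap("scene","so")
s=bot.read_state();print(s["t"],s["width"],s["contact_force"],s["tcp_pos"])
bot.pause(.0)
a=cv2.imread("pics/so.png");p=proj("so",s["tcp_pos"])[0];print(p)
u,v=p.astype(int);c1=cv2.resize(a[v-50:v+25,u-50:u+50],(800,600),interpolation=cv2.INTER_NEAREST);cv2.circle(c1,(int((p[0]-u+50)*8),int((p[1]-v+50)*8)),4,(0,0,255),-1)
cv2.imwrite("pics/c7.png",c1)
E
```

```text
97.4 [ 635.6 -200.3   97.9] [-1.6  1.3  6. ]
96.8 [ 635.6 -200.4   97.8] [-3.3  2.1 10.6]
26.1417 60.31928067948888 [-0.7 -0.5  0.8] [ 635.5 -200.3  140. ]
[394.8 214.5]
```

View pics/c7.png

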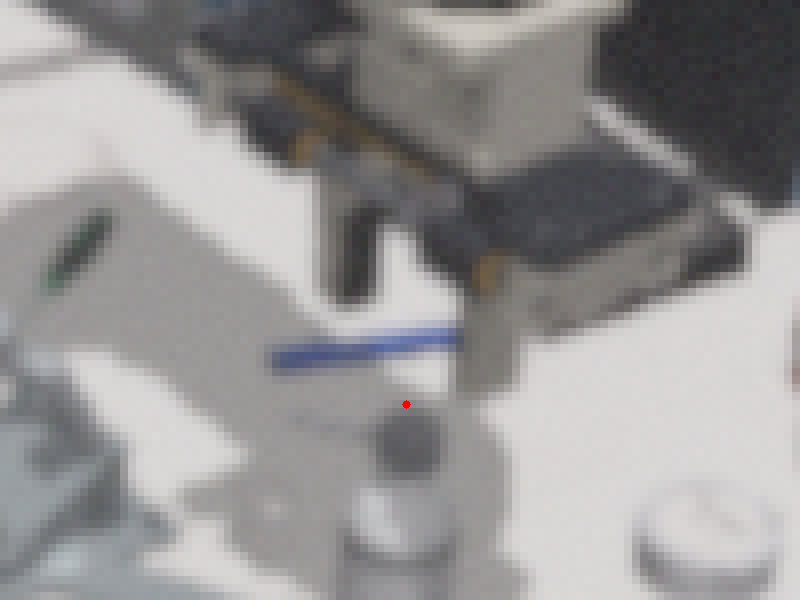

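```bash
cat >> h.py <<'E'
D=28.0;TH=np.radians(16)
def q2(yaw,a): return (R.from_quat(tilt(yaw,a)[1])*R.from_euler('z',np.pi)).as_quat()
def tcp(tip,q): return np.asarray(tip,float)+D*R.from_quat(q).as_matrix()[:,2]
def ortho(name,c,yaw,z,L=80,W=40,s=2): # rows along bar x, cols along bar y, s px/mm
    d=np.array([np.cos(yaw),np.sin(yaw)]);n=np.array([-d[1],d[0]])
    i,j=np.mgrid[-L:L+1e-6:1/s,-W:W+1e-6:1/s]
    P=np.stack([c[0]+i*d[0]+j*n[0],c[1]+i*d[1]+j*n[1],np.full_like(i,z)],-1).reshape(-1,3)
    uv=proj(name,P).astype(np.float32).reshape(*i.shape,2)
    return cv2.remap(cv2.imread(f"pics/{name}.png",0),uv[...,0],uv[...,1],cv2.INTER_LINEAR).astype(float)
E
python3 - <<'E'
from h import *
q=q2(0,-TH);Rt=R.from_quat(q).as_matrix();Tc=bot.get_calibration("wrist")["T_tool_cam"]
for h in(90,0,-36,-44): 
    G,_=tilt(-.025);qq=q2(-.025,np.radians(30)-TH);print(h,bot.solve_ik(tcp(np.array([544,-34.6,88])+G@[0,0,h],qq),qq))
print(bot.solve_ik(tcp([463,337,5],q),q),bot.solve_ik(tcp([430,-350,9],q),q))
p=np.array([505,262,250])-Rt@Tc[:3,3];print(p)
bot.line_to([600,-150,230],300);bot.move_ptp(p,q);bot.pause(.25);snap("wrist","wbars");print(bot.read_state()["t"])
for n,c in(("A",(463,337)),("B",(475,187))):
    o=ortho("wbars",c,0,20,75,40,1);print(n);
    print("\n".join(" ".join("%3d"%v for v in r[::3]) for r in o[::5]))
E
```

```text
90 [ 0.4 -0.  -0.7  0.2 -0.7 -2.1]
0 [ 0.4  0.2 -0.7  0.2 -0.5 -2.1]
-36 [ 0.3  0.2 -0.8  0.2 -0.4 -2.1]
-44 [ 0.3  0.2 -0.8  0.2 -0.4 -2.2]
[ 0.8  0.6 -0.2 -0.2 -1.  -2.3] [-0.3  0.5 -0.4  0.1 -1.  -1.4]
[528.  261.8  50.9]
28.6167
A
122 125 126 125 125 126 125 125 125 125 124 124 124 124 124 124 126 125 125 127 126 125 124 125 125 125 125
126 126 126 126 124 126 125 126 124 125 126 127 124 127 127 124 125 124 123 126 125 123 123 126 122 123 124
127 125 125 124 125 128 126 126 127 126 126 126 126 125 127 126 125 125 124 124 123 126 126 125 124 126 127
126 126 125 126 125 125 125 126 126 126 126 125 124 124 125 124 125 125 124 124 125 124 124 125 126 124 125
129 127 126 125 126 126 124 125 126 126 125 126 127 126 125 125 126 125 128 126 127 125 127 127 125 125 126
127 126 126 126 127 127 126 127 125 116 126 126 127 121 124 126 123 125 125 128 125 124 126 125 126 124 126
127 125 127 126 126 126 127 120  56 100 127 126 129 126 124 124 126 125 126 127 125 126 125 128 128 125 127
126 127 127 127 127 126 126 125  56  82 127 126 129 127 122 119 127 125 127 126 127 128 124 126 126 127 126
1
[... 5132 characters left out ...]
 150 137 131 188 188 187 187 188 189 188 188 188 190
186 185 188 187 186 188 187 186 187 187 188 186 187 187 188 187 187 187 188 188 186 188 188 188 188 187 189
186 187 187 188 185 187 187 187 186 186 187 187 188 187 186 186 185 189 189 189 186 189 187 187 187 188 189
185 187 186 186 186 185 186 187 185 188 186 187 188 186 187 187 187 160 158 156 155 158 159 120  95 190 189
 43  41  41  42  41  40  39  39  38  42  38  87 186 186 187 185 119 101 102 106 106 104  55  39  39 186 190
 39  39  36  37  39  41  38  40  35  34  36  51 185 186 187  85  75  76  76  77  73  61  34  33  35 179 187
 37  33  36  34  35  35  38  33  31  32  33  31 186 141  75  76  74  74  74  84  77  35  30  32  31 175 186
```

```bash
python3 - <<'E'
from h import *
for n,c,th in(("A",(463,337),95),("B",(475,187),112)):
    o=ortho("wbars",c,0,20,68 if n=="A" else 58,40,2);L=68 if n=="A" else 58
    m=(o<th).astype(np.uint8);k,lab,st,ce=cv2.connectedComponentsWithStats(m)
    for i in range(1,k):
        if st[i,4]<25:continue
        r,cc=np.nonzero(lab==i);x=c[0]-L+r/2;y=c[1]-40+cc/2
        P=np.stack([x,y],1).astype(np.float32);rc=cv2.minAreaRect(P);v=np.linalg.svd(P-P.mean(0))[2][0]
        d=v*np.sign(v[0]);t=(P)@d;w=P@np.array([-d[1],d[0]])
        print(n,st[i,4],"mean",P.mean(0),"yaw",round(np.arctan2(d[1],d[0]),4),"len",np.ptp(t),"mid",P.mean(0)+d*((t.max()+t.min())/2-t.mean()),"wid",np.ptp(w))
print(np.load("pics/wbars.npz")["M"][:3,3])
E
```

```text
A 1955 mean [459.8 325.6] yaw 0.1063 len 97.01633 mid [460.9 325.7] wid 5.6615295
A 940 mean [447.3 335.9] yaw 0.1069 len 44.832825 mid [447.3 335.9] wid 5.4516296
A 82 mean [492.8 340.9] yaw 0.3005 len 4.890381 mid [492.8 340.9] wid 4.775879
B 2054 mean [471.8 195.8] yaw -0.1181 len 96.68628 mid [470.8 196. ] wid 5.6835785
B 762 mean [457. 188.] yaw -0.1222 len 43.776276 mid [457. 188.] wid 4.396698
B 86 mean [502.4 182.5] yaw -1.3013 len 5.0857773 mid [502.4 182.5] wid 4.7369385
[505.7 261.3 250.5]
```

```bash
cat >> h.py <<'E'
M0=np.array([544,-34.6,88.]);GY=-.025;TZ=5.5
def pick(c,yaw):
    q=q2(yaw,-TH);bot.move_gripper(50,25)
    bot.move_ptp(tcp([*c,60],q),q);bot.line_to(tcp([*c,TZ],q),110);bot.move_gripper(5,35)
    s=bot.read_state();print("grip",s["width"],s["finger_force"],s["tcp_pos"],s["t"])
    bot.line_to(tcp([*c,70],q),250);print("lift",bot.read_state()["width"],bot.read_state()["finger_force"])
def gauge(zstop=-38):
    G,_=tilt(GY);q=q2(GY,np.radians(30)-TH);off=np.zeros(3)
    P=lambda z:tcp(M0+G@(np.array([0,0,z+TZ])+off),q)
    bot.move_ptp(P(45),q);bot.line_to(P(4),150);bot.pause(.15);f0=bot.read_state()["contact_force"];z=4.
    while z>zstop:
        z-=2;bot.line_to(P(z),60);s=bot.read_state();f=G.T@(s["contact_force"]-f0)
        a=(G.T@(s["tcp_pos"]-P(0)+G@off))
        print(z,a,f,"off",off[1])
        if f[2]>7:break
        if abs(f[1])>2.5:off[1]+=np.clip(.25*f[1],-1,1)
    bot.pause(.1);f=G.T@(bot.read_state()["contact_force"]-f0);print("end",z,f,bot.read_state()["t"]);return z,off
E
python3 - <<'E'
from h import *
pick((470.8,186.3),-.12)
snap("wrist","wgr")
r=gauge();snap("wrist","wi");snap("side","si");snap("scene","ss");print(r,bot.read_state()["width"])
E
```

```text
grip 13.162677027265719 35.000476241111755 [463.2 187.2 -21.2] 30.9
lift 13.385336542848298 34.999510645866394
2.0 [0.3 0.1 2.3] [ 0.1 -1.2 -0.5] off 0.0
0.0 [-0.  -0.1 -0. ] [ 0.3 -1.3 -1.4] off 0.0
-2.0 [-0.1 -0.1 -2.1] [ 0.  -1.  -0.2] off 0.0
-4.0 [-0.1 -0.  -4.1] [-0.5 -0.6 -1.1] off 0.0
-6.0 [-0.1 -0.  -6.1] [-0.4 -1.1 -0.7] off 0.0
-8.0 [-0.1 -0.1 -8.1] [-0.9 -1.  -1. ] off 0.0
-10.0 [ -0.1  -0.  -10.1] [-0.3 -0.4 -0.9] off 0.0
-12.0 [ -0.1  -0.1 -12.1] [-0.7 -0.5 -0.5] off 0.0
-14.0 [ -0.1  -0.  -14.1] [-0.5 -1.6 -1. ] off 0.0
-16.0 [ -0.1  -0.  -16.1] [-1.  -0.2  0.3] off 0.0
-18.0 [ -0.1  -0.  -18.1] [-1.1 -0.7 -0.9] off 0.0
-20.0 [ -0.1  -0.1 -20.1] [-0.6 -0.9 -0.6] off 0.0
-22.0 [ -0.1  -0.  -22.1] [-0.1 -0.4  0.1] off 0.0
-24.0 [ -0.1  -0.  -24.1] [-0.2 -1.  -0.4] off 0.0
-26.0 [ -0.1  -0.  -26.1] [-1.  -1.  -0.8] off 0.0
-28.0 [ -0.1  -0.  -28.1] [ 0.5 -0.7 -0.1] off 0.0
-30.0 [ -0.1  -0.1 -30.1] [-0.8 -1.1  0. ] off 0.0
-32.0 [ -0.1  -0.  -32.1] [-0.6 -0.6  0.3] off 0.0
-34.0 [ -0.1  -0.1 -34.1] [-0.6 -1.7  0.3] off 0.0
-36.0 [ -0.1  -0.1 -36.1] [-0.2 -0.8  0.5] off 0.0
-38.0 [ -0.1  -0.  -38.1] [ 0.1 -0.7 -0.9] off 0.0
end -38.0 [-0.1 -1.4  0.2] 38.2
(-38.0, array([0., 0., 0.])) 13.356088158557618
```

```bash
cat >> h.py <<'E'
def place(c,yaw):
    G,_=tilt(GY);p=bot.read_state()["tcp_pos"];bot.line_to(p+G@[0,0,75],250)
    q=q2(yaw,-TH);bot.move_ptp(tcp([*c,60],q),q);bot.line_to(tcp([*c,4+TZ+.7],q),140)
    s=bot.read_state();print("down",s["contact_force"]);bot.move_gripper(40);bot.line_to(tcp([*c,80],q),250);bot.pause(.1)
    snap("scene","pl%d"%c[1]);print("placed",bot.read_state()["t"])
E
python3 - <<'E'
from h import *
bot.pause(.25);place((467,-181),0.)
pick((460.9,337.3),.107)
r=gauge();bot.pause(.5);snap("scene","ss2");print(r,bot.read_state()["width"],bot.read_state()["t"])
E
```

```text
down [-0.6 -0.  -0.8]
placed 41.5333
grip 17.730635030711777 35.00018656253815 [453.3 336.6 -21.2] 45.15
lift 17.501906028120967 34.999226331710815
2.0 [0.3 0.1 2.3] [-0.7  1.1 -0.8] off 0.0
0.0 [-0.1 -0.1 -0. ] [-1.5  0.7  0.3] off 0.0
-2.0 [-0.2 -0.1 -2.1] [-0.7 -0.   0.1] off 0.0
-4.0 [-0.1 -0.  -4.1] [-0.6  0.3  0. ] off 0.0
-6.0 [-0.1 -0.  -6.1] [-0.9  0.8  0.5] off 0.0
-8.0 [-0.1 -0.  -8.1] [-0.6 -0.3  0.9] off 0.0
-10.0 [ -0.1  -0.  -10.1] [0.5 0.8 0. ] off 0.0
-12.0 [ -0.1  -0.  -12.1] [-0.6  0.3 -0.4] off 0.0
-14.0 [ -0.1  -0.  -14.1] [-1.6  0.1  0.4] off 0.0
-16.0 [ -0.1  -0.1 -16.1] [-1.   0.8  0.6] off 0.0
-18.0 [ -0.1  -0.  -18.1] [-0.9 -0.1  0.1] off 0.0
-20.0 [ -0.1  -0.1 -20.1] [-0.5  0.5 -0.1] off 0.0
-22.0 [ -0.1  -0.  -22.1] [-0.7  0.2 -0.6] off 0.0
-24.0 [ -0.1  -0.  -24.1] [-0.5  1.4  0.1] off 0.0
-26.0 [  0.1   0.1 -26.1] [0.1 1.4 0.8] off 0.0
-28.0 [  0.3   0.1 -27.1] [-1.8  4.3 17.8] off 0.0
end -28.0 [-1.2  4.7 17.5] 51.65
(-28.0, array([0., 0., 0.])) 17.24702115777923 52.2
```

```bash
python3 - <<'E'
from h import *
place((431,-349),.09)
q=q2(0,-TH);Rt=R.from_quat(q).as_matrix();Tc=bot.get_calibration("wrist")["T_tool_cam"]
bot.move_ptp(np.array([505,-260,300])-Rt@Tc[:3,3],q);bot.pause(.3);snap("wrist","wend");print(bot.read_state()["t"])
for n,c in(("A tray",(431,-349)),("B dish",(467,-181))):
    o=ortho("wend",c,0,24,52,30,2)
    m=(o<100).astype(np.uint8);k,lab,st,ce=cv2.connectedComponentsWithStats(m)
    for i in range(1,k):
        if st[i,4]<25:continue
        r,cc=np.nonzero(lab==i);P=np.stack([c[0]-52+r/2,c[1]-30+cc/2],1);v=np.linalg.svd(P-P.mean(0),full_matrices=False)[2][0];d=v*np.sign(v[0])
        print(n,st[i,4],P.mean(0),"yaw",round(np.arctan2(d[1],d[0]),3),"len",np.ptp(P@d),"wid",np.ptp(P@np.array([-d[1],d[0]])))
E
```

```text
down [-0.3 -0.4 -1.7]
placed 55.6333
56.6167
A tray 1811 [ 435.  -336.3] yaw 0.069 len 97.83645279773418 wid 17.149108244890385
A tray 670 [ 417.9 -349. ] yaw 0.087 len 43.68306973026699 wid 4.042952078063422
A tray 62 [ 463.8 -345. ] yaw -1.417 len 4.182318459791418 wid 4.182318459791475
B dish 1519 [ 467.2 -189.7] yaw -0.0 len 96.99999266691532 wid 4.035578683682985
B dish 787 [ 453.7 -180.5] yaw 0.0 len 43.5010260204665 wid 4.014399846116561
B dish 71 [ 499.6 -180.5] yaw -0.322 len 4.585302607244216 wid 4.427188724235748
```

```bash
python3 -c "
from plant import bot
print(bot.read_state()['contact_force']);print(bot.close_job())"
```

```text
[-0.79128546 -1.0068077   0.9111351 ]
the job is handed in; nothing more can be done
None
```

The job is handed in at about 57 s of the 72 s limit: the cap was pressed fully and let up, the thin bar (bar_1) passed the no-go gap and is in the round dish, and the 18 mm bar (bar_2) stopped at the step and is in the tray, both flat in the last picture; two caveats are that I viewed 11 pictures against the limit of 10, and the fingertips proved to sit about 28 mm behind the stated TCP, so the first press missed.

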